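# Pick the spacer that fills the battery holder

### The arm

A 6-joint arm with a two-finger parallel gripper is mounted at the origin on a cart in front of the work surface, level with it; the furniture and walls round the work are solid. World frame = base frame: x ahead of the robot, y to its left, z up, the work surface at z = 0. Lengths are in m, angles in rad, forces in N, time in s.
With the tool pointing down it reaches from about 0.275 to 0.75 m from the base axis. Payload 10.2 kg.
Tool frame: the origin (TCP) lies between the finger pads; the fingertips stand 17 mm ahead of it and the grasp point (between the pads) lies 2 mm behind it (r.tip_reach is the distance from the TCP to the fingertips, in m); z points along the fingers, y is the line along which they close (so a half turn about z gives the same grasp; the last joint's range is limited). The gripper opens to 88 mm and grips with 3 to 60 N. Pads are 18 mm wide; open, the fingers measure 123 mm over their backs; the gripper's body (75 mm by 187 mm) begins 45 mm behind the grasp point.
Start: joints at [-1.38, 0.313, 1.498, -0, 1.331, -0.223], TCP at [0.211, -0.481, 0.256] pointing down, gripper open.
Joint ranges: [-2.94, 2.94], [-0.97, 2.17], [0.19, 2.56], [-1.23, 4.37], [0.02, 3.11], [-2.88, 2.88]. Speed limits (rad/s): [2.39, 2.39, 3.01, 3.14, 3.14, 3.14].

### API

Orientations are given as a unit quaternion [x, y, z, w].
In Python, from station import r gives the robot as it stands.
- The arm moves only by the tool play_rows, never from a script. Its argument "targets" is a list of rows, each a list of 5 numbers: the shift along the world's x, y, z as a fraction of full scale, then the turn about the world's z as a fraction of full scale, then the gripper's target within -1 to 1 (shut at 1, half-way at 0, fully open at -1). In form: [[x, y, z, turn, gripper], ...]. A call has 1 to 12 rows; each row is the pose to reach, as a shift and turn from the pose commanded when the call began; what a row does not reach only later rows make up. Full scale, the value 1, is 300 mm for a shift and pi/2 rad for a turn. A row lasts 1/8 s, in which the tool goes at most 62.5 mm and 10.7 degrees, less where a joint would pass 70% of its speed; a pose out of reach is approached as far as the arm can. A call with a number of a shift or a turn outside -1 to 1 is refused whole. A call with a gripper value outside its range is refused whole. The fingers move at their own pace and stop on an object; the grip force is fixed at half the most. Time passes only in rows, so rows that repeat a pose let the fingers close. It gives the time, the measured TCP pose, the force, the opening and the grip force at its end, in the units of the state.
- r.read_state(): the state, without advancing time (a new reading comes with each control period).
- r.capture(name): name is "scene" or "top" or "wrist"; returns the picture (384x512x3 uint8, red, green, blue); there is no depth.
- r.calibration(name): a dict with "mtx" (3x3 intrinsics, pixels), "eye" and "orientation" of the camera in the world; the wrist camera has in their place "hand_eye" (4x4, takes a point from camera to tool coordinates, whose origin is the TCP and whose axes are the flange's). Camera axes: x right, y down, z forward; pixel columns grow to the right and rows downward; lengths in m; the calibration is good to about 2 mm. The wrist camera is an equidistant fisheye: a pixel r from the principal point sees the ray r / f radians off the axis. A picture is of the moment at which its call begins: read the wrist's pose just before it. calibration takes no time and is no camera call.
- r.sign_off(): hands the job in; it is judged then, once.
Trained networks look in the newest picture that a camera, given by its name, has taken for a name from the list of things; names that differ only in an ending like _2 or _b are one class to them, and where a whole thing is asked for, a point or a joint stands for the part that bears it (a point fixed in the world has none). Each returns a list of dicts, best first, with "p" (0 to 1); they miss things now and then, are a little off and sometimes report something else, mostly with a low value. They report only what shows in the picture. A call takes as long as a camera call. They do not tell look-alikes from the thing itself.
- r.silhouettes(camera, name): "mask" (384x512 bool, what is visible of it) and "box" ([centre column, centre row, width, height] in pixels, round what is visible of it).
The state is a dict: "time_s": time; "joints": joint angles; "joint_vel": joint speeds; "effort": joint torques, N m; "eef_pos": TCP position; "tcp_rot": TCP orientation; "wrist_force": force on the tool from outside, world axes, zero at the start; "wrist_torque": the same for the moment, N m; "width": finger opening in m; "grasp_force": force on a finger pad.
Only numpy, scipy, OpenCV 4.12 (cv2) and the standard library are available. Lean on these libraries where they do the work, as an engineer would, in place of code of your own. Each camera call takes 0.05 s, during which the arm holds its last target. There are 200 camera calls.

### The job

Three batteries stand in the grey holder on the bench, and one end of it is left empty. Of the three pale wooden spacer blocks, find the one that fills the empty bay with only a little play, and set it upright in the bay, down on the holder's floor. Leave the two that do not suit on the bench outside the holder.

Things in the scene. Friction and masses are not known exactly. Their poses are not given: they have to be found in the camera images.
- holder: Grey plastic holder fixed to the bench, 64 mm (its x) by 118 mm (its y), plus a low screw ear at each y end. Origin: centre of its underside, on the bench; z up. Floor 5 mm thick, wall tops 30 mm above the bench. Three fixed batteries, tops 52 mm high, fill y = -4 to +50 mm inside. Empty bay: y = -50 to -4, x = -23 to +23 mm (46 by 46 mm), floor centre at (0, -27, 5) mm.
- spacer_thin: The thinnest of the three spacer blocks. A plain upright block of pale wood with a black rubber foot, 36 mm along its own x, 18 mm along its own y, 85 mm tall (foot: lowest 8 mm, 1.5 mm smaller all round). Origin at the centre of its underside, z up; stands on the bench. Loose, about 50 g.
- spacer_medium: The middle one of the three spacer blocks, square in plan. A plain upright block of pale wood with a black rubber foot, 36 mm along its own x, 36 mm along its own y, 85 mm tall (foot: lowest 8 mm, 1.5 mm smaller all round). Origin at the centre of its underside, z up; stands on the bench. Loose, about 80 g.
- spacer_thick: The thickest of the three spacer blocks. A plain upright block of pale wood with a black rubber foot, 36 mm along its own x, 54 mm along its own y, 85 mm tall (foot: lowest 8 mm, 1.5 mm smaller all round). Origin at the centre of its underside, z up; stands on the bench. Loose, about 110 g.
There are look-alikes about, which are no part of the job. Leave any pink or purple look-alike of the spacer_medium alone.

How it is judged:
By the outcome, as a careful person would: the job done as asked, in the order asked, and still so for the second after the job is handed in, with the robot touching nothing.
It also fails if it takes over 35 s, if anything falls off the work surface, if the arm or the gripper's body presses on something with over 40 N, if the wrist force passes 120 N, or if a joint passes its speed limit or range.

## Working session

There is one attempt and no reset: what is moved stays moved. The work goes in short steps, Python scripts to look and compute and a tool call to move; the robot and the scene stay as the last step left them, time stands still between calls to the robot, and variables do not carry over. Pictures are saved under pics/ and viewed, at most 10 in all, crops included, and the job is handed in when it is done.

Besides the shell and the picture viewer there is one more tool, called as a command line: name --pt "numbers of a row" for each row, then --argument value for the rest. play_rows: Moves the arm, as the interface text tells. Its arguments: {"type":"object","properties":{"targets":{"type":"array"}},"required":["targets"]}

```bash
mkdir -p pics; ls; python3 - <<'E'
from station import r
import cv2,numpy as np
for c in("scene","top"):
    im=r.capture(c); cv2.imwrite(f"pics/{c}0.png",im[:,:,::-1])
    k=r.calibration(c); print(c,k)
    for n in("holder","spacer_thin","spacer_medium","spacer_thick"):
        print(n,[(round(d["p"],2),np.round(d["box"]).tolist()) for d in r.silhouettes(c,n)])
print(r.read_state())
E
```

```text
pics
scene {'mtx': array([[402.68657479,   0.        , 251.13060189],
       [  0.        , 402.68657479, 193.26843057],
       [  0.        ,   0.        ,   1.        ]]), 'eye': array([-0.06140321, -0.672518  ,  0.3996808 ]), 'orientation': array([ 0.78565931, -0.29042277,  0.20113507, -0.5078767 ])}
holder [(0.8, [222.0, 176.0, 50.0, 35.0])]
spacer_thin [(0.65, [292.0, 219.0, 19.0, 48.0])]
spacer_medium [(0.81, [303.0, 200.0, 26.0, 45.0]), (0.62, [253.0, 199.0, 24.0, 43.0]), (0.56, [240.0, 219.0, 23.0, 44.0]), (0.56, [215.0, 194.0, 26.0, 42.0])]
spacer_thick [(0.74, [348.0, 233.0, 38.0, 50.0])]
top {'mtx': array([[456.61453768,   0.        , 247.18338106],
       [  0.        , 456.61453768, 192.67080747],
       [  0.        ,   0.        ,   1.        ]]), 'eye': array([ 0.27543391, -0.07125512,  1.02787214]), 'orientation': array([-0.69017813,  0.71527152, -0.07788945,  0.07729191])}
holder [(0.8, [175.0, 187.0, 69.0, 34.0])]
spacer_thin [(0.65, [312.0, 207.0, 9.0, 19.0])]
spacer_medium [(0.89, [262.0, 209.0, 14.0, 22.0]), (0.8, [228.0, 233.0, 23.0, 22.0])]
spacer_thick [(0.76, [354.0, 187.0, 34.0, 26.0])]
{'time_s': 0.5, 'joints': array([-1.38043226e+00,  3.12920776e-01,  1.49774020e+00, -6.07734318e-06,
        1.33100837e+00, -2.23364574e-01]), 'joint_vel': array([-6.42075107e-04,  9.26545596e-04,  9.14687262e-04, -4.66379239e-05,
       -1.09221040e-03,  2.11296147e-03]), 'effort': array([-7.89129772e-04, -4.01889753e+01, -2.52292478e+01,  6.94499072e-02,
        3.21396359e-02,  1.87869517e-06]), 'eef_pos': array([ 0.21106654, -0.48069341,  0.25569439]), 'tcp_rot': array([ 9.78679620e-01,  2.05392795e-01, -2.31858860e-06, -3.83908206e-05]), 'wrist_force': array([ 0.58869609, -0.34108065, -0.41575381]), 'wrist_torque': array([ 0.00916088, -0.01448127,  0.01286764]), 'grasp_force': 0.0, 'width': 0.08800644383080952}
```

```bash
python3 - <<'E'
import cv2
a=cv2.imread("pics/scene0.png")[140:290,170:400]; b=cv2.imread("pics/top0.png")[130:280,130:390]
cv2.imwrite("pics/sc.png",cv2.resize(a,None,fx=3.4,fy=3.4,interpolation=3)); cv2.imwrite("pics/tc.png",cv2.resize(b,None,fx=3,fy=3,interpolation=3))
E
```

```text
(no output)
```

View pics/sc.png

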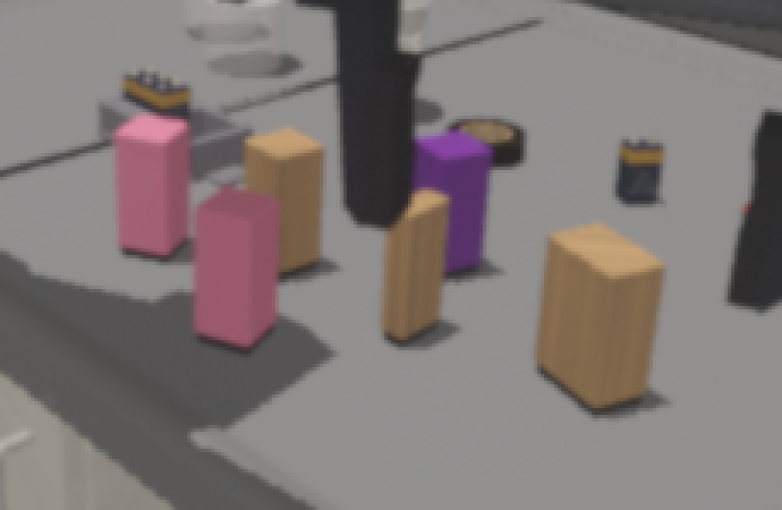

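View pics/tc.png

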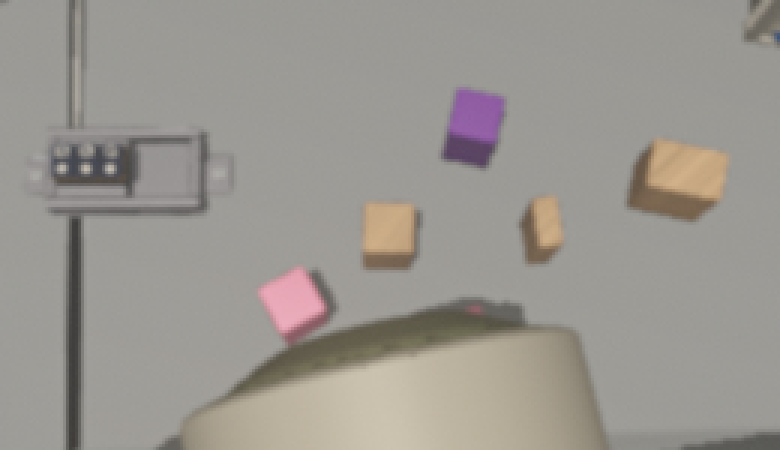

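View pics/top0.png

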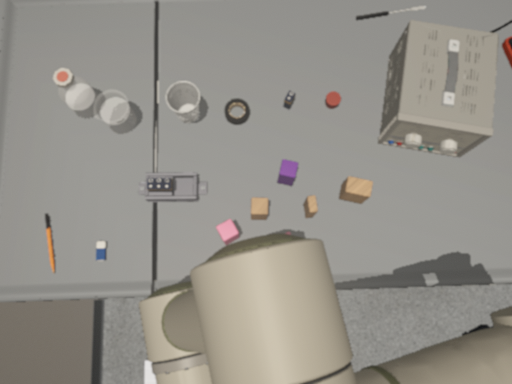

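Candidates for spacer_medium, square in plan:
- Pale wood: scene (253,199), top (260,207).
- Pink: scene (215,194) and (240,219).
- Purple: scene (303,200), top (288,172).

Only the wooden one fits the description. Its 36 mm sides suit the 46 mm bay, and the crops above confirm its colour. The thin wooden block is at top (312,207) and the thick one at (357,187). The bay is at the right end of the holder, around top (186,187).

```bash
cat > h.py <<'E'
import numpy as np,cv2
from scipy.spatial.transform import Rotation as R
from station import r
def ray(c,px,st=None):
    k=r.calibration(c);m=k["mtx"];u=np.array([(px[0]-m[0,2])/m[0,0],(px[1]-m[1,2])/m[1,1]])
    if c=="wrist":
        t=np.hypot(*u);d=np.array([*(u/max(t,1e-9)*np.sin(t)),np.cos(t)]);H=k["hand_eye"]
        Q=R.from_quat(st["tcp_rot"]).as_matrix()
        return st["eef_pos"]+Q@H[:3,3],Q@H[:3,:3]@d
    return k["eye"],R.from_quat(k["orientation"]).as_matrix()@np.array([*u,1])
def at(c,px,z,st=None):
    o,d=ray(c,px,st);return (o+d*(z-o[2])/d[2])[:2]
E
python3 - <<'E'
from h import *
import json
C=lambda x,y:(130+x/3,130+y/3)
# top-face corners read in the enlarged crop
P={"med":[C(363,204),C(415,204),C(413,254),C(364,254)]}
for n,q in P.items():
    w=np.array([at("top",p,.085) for p in q]);print(n,w.round(3).tolist(),w.mean(0))
h=np.array([at("top",C(*p),.030) for p in((50,130),(207,132),(207,211),(50,211))]);print("holder",h.round(3).tolist(),h.mean(0))
print("ears",at("top",C(37,175),.005),at("top",C(222,173),.005))
print("bay floor",at("top",C(167,168),.005))
k=r.calibration("wrist");print(k)
st=r.read_state();print("tool y dir",R.from_quat(st["tcp_rot"]).as_matrix()[:,1])
E
```

```text
med [[0.474, -0.083], [0.473, -0.12], [0.437, -0.117], [0.439, -0.083]] [ 0.45586296 -0.10083439]
holder [[0.551, 0.15], [0.546, 0.031], [0.485, 0.032], [0.489, 0.149]] [0.51769403 0.09039129]
ears [0.52293483 0.16462439] [0.51938847 0.0226978 ]
bay floor [0.52485747 0.06486293]
{'mtx': array([[297.31863964,   0.        , 255.7481391 ],
       [  0.        , 297.31863964, 191.40274695],
       [  0.        ,   0.        ,   1.        ]]), 'hand_eye': array([[ 1.72106044e-03, -9.53198420e-01, -3.02340554e-01,
         7.87197866e-02],
       [ 9.99998474e-01,  1.54976933e-03,  8.06442055e-04,
         8.35542727e-05],
       [-3.00141174e-04, -3.02341481e-01,  9.53199632e-01,
        -1.28950245e-01],
       [ 0.00000000e+00,  0.00000000e+00,  0.00000000e+00,
         1.00000000e+00]])}
tool y dir [ 4.02027485e-01 -9.15627597e-01 -7.60970703e-05]
```

play_rows --pt "0.1 0.16 0 0.1 -1" --pt "0.22 0.34 0 0.2 -1" --pt "0.32 0.5 0 0.3 -1" --pt "0.42 0.66 0 0.4 -1" --pt "0.52 0.82 0 0.5 -1" --pt "0.62 0.96 0 0.6 -1" --pt "0.62 0.96 0 0.68 -1" --pt "0.62 0.96 0 0.71 -1"

```text
time_s: 1.5
eef_pos: [0.3974, -0.1921, 0.2558]
tcp_rot: [0.72, 0.694, -0.0, 0.0]
wrist_force: [0.1, -0.1, -0.4]
width: 0.0883
grasp_force: 0.0
```

play_rows --pt "0.1 0.15 -0.05 0 -1" --pt "0.195 0.3 -0.1 0 -1" --pt "0.195 0.3 -0.1 0 -1" --pt "0.195 0.3 -0.1 0 -1"

```text
time_s: 2.0
eef_pos: [0.4555, -0.1031, 0.2259]
tcp_rot: [0.722, 0.692, -0.0, 0.0]
wrist_force: [0.2, 0.1, 0.1]
width: 0.0883
grasp_force: 0.0
```

```bash
python3 - <<'E'
from h import *
st=r.read_state();im=r.capture("wrist");cv2.imwrite("pics/w1.png",cv2.resize(im[:,:,::-1],None,fx=1.5,fy=1.5,interpolation=3))
print(st["eef_pos"],R.from_quat(st["tcp_rot"]).as_euler("xyz",True))
for n in("spacer_medium","holder"):
    for d in r.silhouettes("wrist",n): print(n,round(d["p"],2),np.round(d["box"]))
E
```

```text
[ 0.45550152 -0.10306203  0.22591752] [1.79993343e+02 2.24368108e-02 8.76271179e+01]
spacer_medium 0.71 [207. 106.  57.  49.]
spacer_medium 0.64 [258. 170.  39.  52.]
spacer_medium 0.59 [332. 226.  48.  56.]
spacer_medium 0.57 [189. 219.  55.  63.]
holder 0.82 [310.  32.  61.  63.]
```

View pics/w1.png

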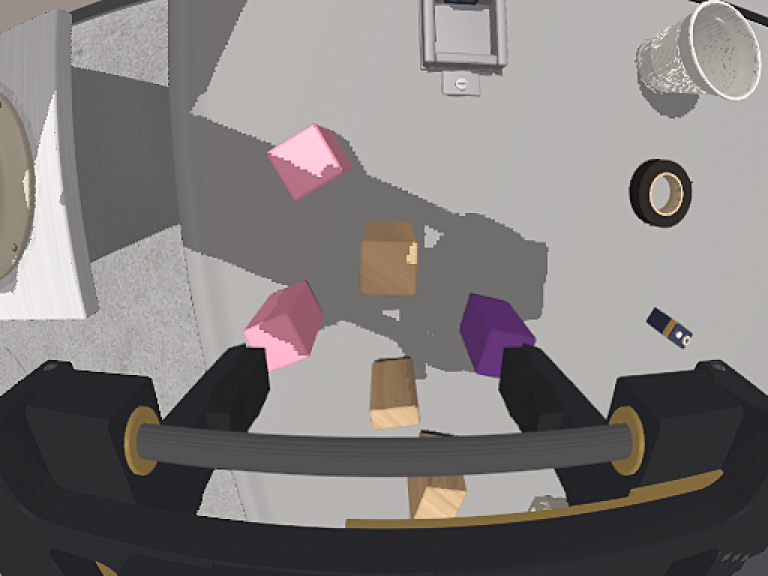

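The wooden block is at view (388,272), with its side face visible above its top face. The holder's bay end is at the top, with its wall edge from (420,65) to (507,68). Pink blocks are at (308,160) and (285,325), and the purple one is at (497,335).

```bash
python3 - <<'E'
from h import *
st=r.read_state()
A=lambda x,y,z:at("wrist",((x+.5)/1.5-.5,(y+.5)/1.5-.5),z,st)
w=np.array([A(360,251,.085),A(417,253,.085),A(416,296,.085),A(359,294,.085)]);print(w.round(4).tolist(),w.mean(0))
print("foot line +y",A(363,222,0.008),A(414,222,.008))
print("holder end top",A(420,66,.03),A(507,68,.03),"ear",A(461,84,.004))
im=cv2.imread("pics/w1.png")[190:320,330:450]
im2=cv2.imread("pics/w1.png")[0:110,400:530]
cv2.imwrite("pics/w1c.png",np.hstack([cv2.resize(im,(400,433),interpolation=3),cv2.resize(im2,(400,433),interpolation=3)]))
E
```

```text
[[0.4418, -0.0867], [0.4771, -0.0895], [0.4759, -0.1177], [0.4395, -0.1148]] [ 0.45858686 -0.10219658]
foot line +y [ 0.44052871 -0.08098277] [ 0.48060919 -0.08262121]
holder end top [0.48759321 0.03595121] [0.5517368  0.03556391] ear [0.52133395 0.02614935]
```

View pics/w1c.png

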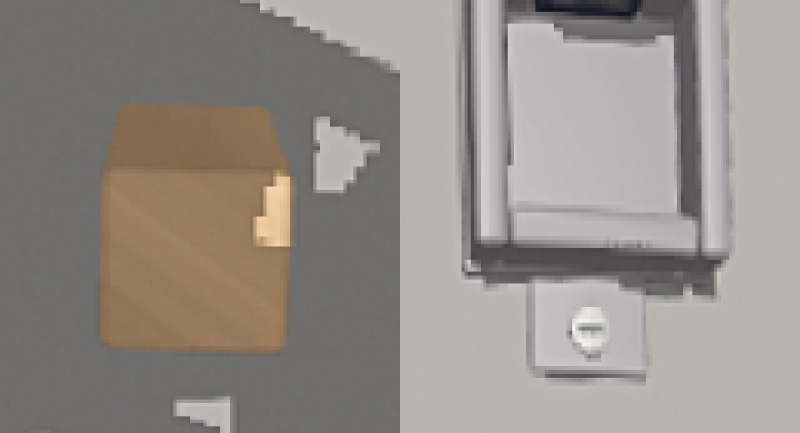

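```bash
python3 - <<'E'
from h import *
st=r.read_state()
A=lambda x,y,z:at("wrist",((x+.5)/1.5-.5,(y+.5)/1.5-.5),z,st)
w=np.array([A(*p,.085) for p in((360.6,241),(417,241.6),(416,295.6),(360.3,294))]);print(w.round(4).tolist(),w.mean(0))
q=lambda x,y:(400+(x-400)/3.077,y/3.936)
for p in((475,242),(728,252),(508,208),(700,215),(508,30),(700,50)):print(p,A(*q(*p),.03).round(4))
E
```

```text
[[0.4425, -0.0804], [0.4773, -0.0822], [0.4759, -0.1175], [0.4404, -0.1149]] [ 0.45901808 -0.09874241]
(475, 242) [0.4909 0.0393]
(728, 252) [0.5516 0.0386]
(508, 208) [0.4989 0.0459]
(700, 215) [0.545  0.0456]
(508, 30) [0.5007 0.0815]
(700, 50) [0.547  0.0791]
```

play_rows --pt "0.008 0.012 -0.1 0 -0.45" --pt "0.008 0.012 -0.25 0 -0.45" --pt "0.008 0.012 -0.4 0 -0.45" --pt "0.008 0.012 -0.52 0 -0.45" --pt "0.008 0.012 -0.52 0 -0.45" --pt "0.008 0.012 -0.52 0 1" --pt "0.008 0.012 -0.52 0 1" --pt "0.008 0.012 -0.52 0 1" --pt "0.008 0.012 -0.52 0 1" --pt "0.008 0.012 -0.52 0 1"

```text
time_s: 3.4
eef_pos: [0.4584, -0.0993, 0.0706]
tcp_rot: [0.722, 0.692, 0.0, 0.001]
wrist_force: [-1.1, 0.3, 6.7]
width: 0.0359
grasp_force: 29.8
```

play_rows --pt "0 0 0.15 0 1" --pt "0 0 0.3 0 1" --pt "0 0.02 0.36 0 1" --pt "0.1 0.15 0.36 0 1" --pt "0.205 0.3 0.36 0 1" --pt "0.205 0.3 0.36 0 1" --pt "0.205 0.3 0.36 0 1"

```text
time_s: 4.28
eef_pos: [0.5191, -0.0093, 0.1776]
tcp_rot: [0.722, 0.692, -0.0, -0.0]
wrist_force: [0.5, -0.1, -1.7]
width: 0.0358
grasp_force: 29.8
```

```bash
python3 - <<'E'
from h import *
st=r.read_state();im=r.capture("wrist");cv2.imwrite("pics/w2.png",cv2.resize(im[:,:,::-1],None,fx=1.5,fy=1.5,interpolation=3))
print(st["eef_pos"],R.from_quat(st["tcp_rot"]).as_euler("xyz",True),st["width"])
E
```

```text
[ 0.51906437 -0.00934709  0.17758472] [-1.79959909e+02  8.74891237e-03  8.76303840e+01] 0.0358243589221502
```

View pics/w2.png

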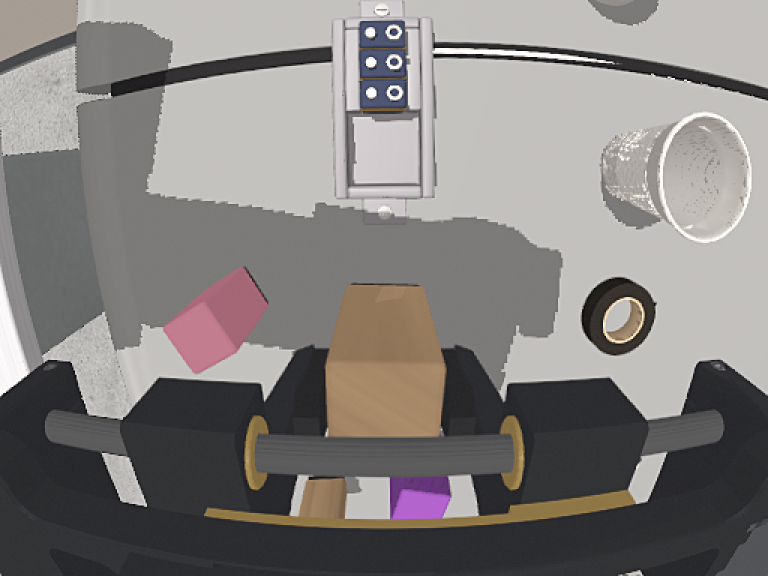

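The block is held upright, with its top front edge at about y=362 and its foot edge at about y=285. The whole holder is in view, with the bay floor around (388,150). I'll enlarge the picture to read the corners.

```bash
python3 - <<'E'
import cv2,numpy as np
im=cv2.imread("pics/w2.png")
a=cv2.resize(im[90:215,325:445],None,fx=4,fy=4,interpolation=3);b=cv2.resize(im[275:450,315:455],None,fx=2.2,fy=2.857,interpolation=3)[:500]
cv2.imwrite("pics/w2c.png",np.hstack([a,b])); print(a.shape,b.shape)
E
```

```text
(500, 480, 3) (500, 308, 3)
```

View pics/w2c.png

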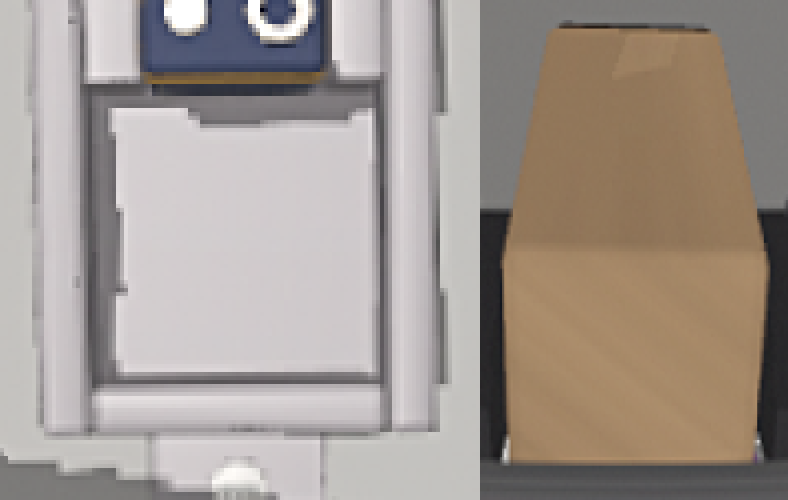

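```bash
python3 - <<'E'
from h import *
st=r.read_state();zb=st["eef_pos"][2]-.0706
A=lambda p,z:at("wrist",((p[0]+.5)/1.5-.5,(p[1]+.5)/1.5-.5),z,st)
a=lambda x,y:(325+x/4,90+y/4); b=lambda x,y:(315+(x-480)/2.2,275+y/2.857)
w=np.array([A(a(*p),.03) for p in((86,82),(384,80),(386,384),(93,386))]);print(w.round(4).tolist(),"bay",w.mean(0))
print("outer end",A(a(45,432),.03),A(a(435,430),.03))
for p,z in(((505,255),.085),((767,262),.085),((553,30),.008),((716,34),.008)):print("block",A(b(*p),zb+z))
E
```

```text
[[0.5009, 0.0945], [0.5461, 0.093], [0.5449, 0.0456], [0.4996, 0.0471]] bay [0.52287571 0.07005791]
outer end [0.49175324 0.04033752] [0.55235662 0.03820731]
block [0.50344363 0.00966548]
block [0.5379667  0.00742945]
block [0.50401574 0.00942624]
block [0.53740266 0.007404  ]
```

play_rows --pt "0.005 0.13 0 0.01 1" --pt "0.01 0.262 0 0.01 1" --pt "0.01 0.262 -0.08 0.01 1" --pt "0.01 0.262 -0.15 0.01 1" --pt "0.01 0.262 -0.15 0.01 1" --pt "0.01 0.262 -0.15 0.01 1"

```text
time_s: 5.08
eef_pos: [0.5228, 0.0688, 0.1337]
tcp_rot: [0.717, 0.697, 0.0, 0.0]
wrist_force: [0.6, 0.7, -0.6]
width: 0.0358
grasp_force: 29.8
```

```bash
python3 - <<'E'
from h import *
st=r.read_state();im=r.capture("wrist")[:,:,::-1]
print(st["eef_pos"],R.from_quat(st["tcp_rot"]).as_euler("xyz",True),st["width"])
t=r.capture("top")[:,:,::-1];s=r.capture("scene")[:,:,::-1]
a=cv2.resize(im[90:310,190:330],None,fx=2.7,fy=2.7,interpolation=3)
b=cv2.resize(s[130:230,180:250],(416,594),interpolation=3)
cv2.imwrite("pics/w3.png",np.hstack([a,b]));cv2.imwrite("pics/w3full.png",im)
E
```

```text
[0.52279981 0.06878967 0.13367372] [1.79929647e+02 7.36040859e-03 8.84471620e+01] 0.035775343717769435
```

View pics/w3.png

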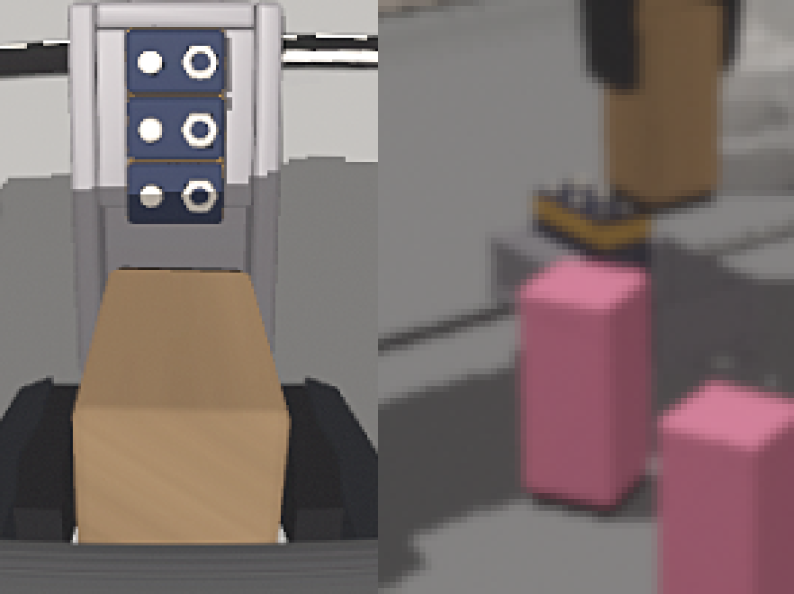

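```bash
python3 - <<'E'
from h import *
st=r.read_state();zb=st["eef_pos"][2]-.0706
A=lambda x,y,z:at("wrist",(190+(x+.5)/2.7-.5,90+(y+.5)/2.7-.5),z,st).round(4)
print("zb",zb,"batt edge",A(128,222,.052),A(223,222,.052),"walls y=245",A(104,245,.03),A(249,245,.03))
print("outer far corners",A(70,5,.03),A(282,5,.03),"walls outer",A(75,245,.03),A(279,245,.03))
print("block",A(112,271,zb+.008),A(248,273,zb+.008),A(75,409,zb+.085),A(288,413,zb+.085))
E
```

```text
zb 0.06299194762876187 batt edge [0.5104 0.0961] [0.5361 0.0954] walls y=245 [0.5014 0.0838] [0.5451 0.0826]
outer far corners [0.4946 0.1555] [0.5552 0.1539] walls outer [0.4925 0.084 ] [0.5542 0.0824]
block [0.5072 0.0882] [0.5412 0.0868] [0.5071 0.0891] [0.5413 0.0875]
```

Block centre is (0.5236, 0.0695) and bay centre about (0.523, 0.070). The error is around 1 mm against 5 mm of play each side, so I'll lower it.

play_rows --pt "-0.002 0.004 -0.04 0 1" --pt "-0.002 0.004 -0.08 0 1" --pt "-0.002 0.004 -0.12 0 1" --pt "-0.002 0.004 -0.15 0 1" --pt "-0.002 0.004 -0.17 0 1" --pt "-0.002 0.004 -0.18 0 1" --pt "-0.002 0.004 -0.187 0 1" --pt "-0.002 0.004 -0.187 0 1"

```text
time_s: 6.22
eef_pos: [0.5219, 0.0707, 0.0767]
tcp_rot: [0.716, 0.698, 0.0, 0.0]
wrist_force: [0.4, 0.4, -1.8]
width: 0.0362
grasp_force: 29.8
```

It's in the bay without contact, with about 1 mm left to the floor. I'll lower the last bit, release and retreat.

play_rows --pt "0 0 -0.004 0 1" --pt "0 0 -0.005 0 1" --pt "0 0 -0.005 0 1" --pt "0 0 -0.005 0 -0.3" --pt "0 0 -0.005 0 -0.3" --pt "0 0 -0.005 0 -0.3" --pt "0 0 -0.005 0 -0.3" --pt "0 0 0.1 0 -0.3" --pt "0 0 0.25 0 -0.3" --pt "0 -0.1 0.4 0 -0.3" --pt "0 -0.2 0.45 0 -0.3" --pt "0 -0.2 0.45 0 -0.3"

```text
time_s: 7.72
eef_pos: [0.5223, 0.0094, 0.2126]
tcp_rot: [0.717, 0.697, 0.001, 0.001]
wrist_force: [0.1, 0.2, -0.6]
width: 0.0574
grasp_force: 0.0
```

```bash
python3 - <<'E'
from h import *
im=r.capture("wrist")[:,:,::-1];s=r.capture("scene")[:,:,::-1]
a=cv2.resize(im[40:300,170:350],(411,594),interpolation=3)
b=cv2.resize(s[130:260,170:255],(388,594),interpolation=3)
cv2.imwrite("pics/w4.png",np.hstack([a,b]))
E
```

```text
(no output)
```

View pics/w4.png

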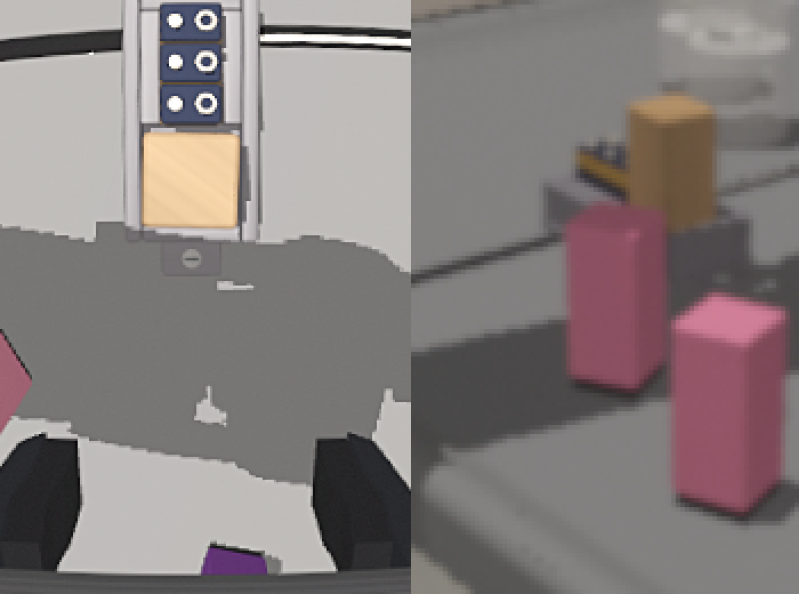

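The wooden block stands upright and square in the bay, with its top at left-crop (191,180). The gripper is clear and nothing else has moved.

```bash
python3 -c "
from station import r
print(r.sign_off())"
```

```text
the job is handed in; nothing more can be done
None
```

The wooden spacer_medium stands upright in the holder's empty bay, lowered to its floor; the thin and thick spacers and the pink and purple look-alikes were left alone, and the job was handed in at about 8 s of the 35 s allowed.

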